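# Close the bean crock

## Robot

A 6-joint arm with a two-finger parallel gripper is mounted at the origin on the work surface. World frame = base frame: x ahead of the robot, y to its left, z up, the work surface at z = 0. Lengths are in mm, angles in rad, forces in N, time in s.
With the tool pointing down it reaches from about 400 to 925 mm from the base axis. Payload 12.5 kg.
Tool frame: the origin (TCP) lies midway between the tips of the shut fingers; the grasp point (between the pads) lies 19 mm behind it; z points along the fingers, y is the line along which they close (so a half turn about z gives the same grasp; the last joint's range is limited). The gripper opens to 95 mm and grips with 3 to 60 N. Pads are 20 mm wide; open, the fingers measure 119 mm over their backs; the gripper's body (75 mm by 180 mm) begins 59 mm behind the grasp point.
Start: joints at [1.039, 0.491, 1.559, -0, 1.092, -0.106], TCP at [258.142, 569.218, 214.661] pointing down, gripper open.
Joint ranges: [-3.1, 3.1], [-0.84, 2.19], [0.05, 2.79], [-1.13, 4.28], [0.06, 2.93], [-2.69, 2.69]. Speed limits (rad/s): [2.22, 2.22, 2.79, 3.14, 3.14, 3.14].

## Interface

Orientations are given as [roll, pitch, yaw] about the fixed x, y, z axes, in that order (R = Rz(yaw) Ry(pitch) Rx(roll)).
In Python, from cell import env gives the robot as it stands.
- The arm moves only by the shell command python3 -m inch 'ROWS'. ROWS is JSON, a list of rows, each a list of 7 numbers: the turn, a rotation vector about the tool's x, y, z in rad, then the shift along the tool's x, y, z in cm, then the closure, from -1 (fully open) to 1 (shut). A call has 1 to 20 rows; each row shifts and turns the commanded pose from where the row before left it, along the tool's axes as they then stand; what a row does not reach is not made up. A row lasts 1/8 s, in which the tool goes at most 62.5 mm and 10.7 degrees, less where a joint would pass 70% of its speed; a pose out of reach is approached as far as the arm can. A call with a gripper value outside its range is refused whole. The fingers move at their own pace and stop on an object; the grip force is fixed at half the most. Time passes only in rows, so rows that do not move let the fingers close. It gives the time, the measured TCP pose, the force, the opening and the grip force at its end, in the units of the state.
- env.state(): the state, without advancing time (a new reading comes with each control period).
- env.read_camera(name): name is "scene" or "top" or "wrist"; returns a dict with "img" (420x560x3 uint8, red, green, blue), "depth" (420x560 float32, mm along the optical axis (not along the pixel's ray), 0 where there is no reading), "fx", "fy", "cx", "cy" (pixels), "position" and "orientation" of the camera in the world. Camera axes: x right, y down, z forward; pixel columns grow to the right and rows downward; lengths in mm; the calibration is good to about 2 mm. A picture is of the moment at which its call begins.
- env.job_done(): hands the job in; it is judged then, once.
Trained networks look in a picture, given as the dict that the camera call returned (one of the last four; its "shot" number tells which), for a name from the list of things; names that differ only in an ending like _2 or _b are one class to them, and where a whole thing is asked for, a point or a joint stands for the part that bears it (a point fixed in the world has none). Each returns a list of dicts, best first, with "score" (0 to 1); they miss things now and then, are a little off and sometimes report something else, mostly with a low value. They report only what shows in the picture. A call takes as long as a camera call. They do not tell look-alikes from the thing itself.
- env.find_in(picture, target): "centre" ([x, y, z] in mm, in the coordinates of the camera as it stood for that picture, good to about 4 mm: the middle of the surface that is visible of it).
- env.trace(picture, target): "mask" (420x560 bool, what is visible of it).
The state is a dict: "t": time; "joints": joint angles; "qvel": joint speeds; "tau": joint torques, N m; "eef_pos": TCP position; "tcp_rot": TCP orientation; "ft_force": force on the tool from outside, world axes, zero at the start; "moment": the same for the moment, N m; "opening": opening from 0.0 (shut) to 1.0 (fully open); "grip_force": force on a finger pad.
Only numpy, scipy, OpenCV 4.12 (cv2) and the standard library are available. Lean on these libraries where they do the work, as an engineer would, in place of code of your own. Each camera call takes 0.05 s, during which the arm holds its last target. There are 200 camera calls.

## Task

Somebody left the open bean crock with its scoop lying across the mouth and the wooden lid shoved aside on the rim. Lay the scoop flat in the empty metal tray without dropping it, then close the crock with the lid so that it is fully down on the rim and level. Leave the crock and everything else on the counter standing where they are.

Things in the scene. Friction and masses are not known exactly. Their poses are not given: they have to be found in the camera images.
- crock: Open round white stoneware crock, 150 mm high, 126 mm across outside, wall 5 mm (mouth 116 mm), 1.3 kg, loose, on the left or right half of the work area. Origin: centre of its underside, z up; its x axis points to the side where the lid has been shoved (any direction but roughly towards the robot).
- crock_rim (a point): Centre of the crock's mouth, at rim height (150 mm above the counter).
- lid: Crock's lid: flat dark wooden board 150 mm across, 12 thick, no knob, 0.2 kg; under it a plug 111 across, 8 deep (mouth 2.5 mm wider all round). Origin: centre of board's underside, z up. Starts level, plug on the rim, 40-50 mm off centre. Pushed at its edge it slides, tips up to 6 degrees as the plug enters, drops in when centred. Seated: origin at the mouth's centre at rim height.
- scoop: Steel coffee scoop, 191 mm long, 0.09 kg, lying across the rim on the side away from the lid: flat handle 12 wide, 5 thick; at one end a bowl 38 across, its bottom 13 mm below the handle's underside. Bowl hangs outside the crock; on the other side 55 mm of handle stick out. Origin: on the handle's underside, 100 mm from the handle's end; x axis along the handle towards that end, z up.
- scoop_bowl (a point): Centre of the scoop's bowl at handle height (72 mm from the scoop's origin, on -x).
- scoop_grip (a point): Middle of the overhanging part of the handle, half way up its thickness, 18 mm from the handle's end (82 mm from the scoop's origin, on +x): clear of crock and lid for a grasp across the handle.
- scoop_end (a point): End of the scoop's handle (100 mm from the scoop's origin, on +x).
- tray: Empty low metal tray fixed to the counter on the half the crock does not take: 250 mm long (its x axis, roughly straight ahead of the robot), 110 wide (y), 25 high over its wire edge, floor and walls 3 thick, inside 244 by 104 mm. Origin: centre of its underside.
- espresso_cup: Bystander: a small white espresso cup, 54 mm across, 55 mm high, standing between the two sides of the work area. Origin: centre of its underside.
- tamper: Bystander: a dark steel coffee tamper, 56 mm across, 86 mm high, standing between the two sides of the work area. Origin: centre of its underside.
- mug: Bystander: a green mug, 80 mm across, 92 mm high, with a side handle, at the left. Origin: centre of its underside.
- milk_jug: Bystander: a small steel milk jug, 88 mm across, 105 mm high, at the right. Origin: centre of its underside.
- closed_crock: Bystander: a second crock of the same shape, already closed by its lid, 162 mm high, at the left. Origin: centre of its underside.
- tumbler: Bystander: a green glass tumbler, 68 mm across, 90 mm high, at the far side. Origin: centre of its underside.
Things that resemble listed ones, but are neither listed nor needed, are in the scene too. Of the things that look like the scoop, the middle-sized one is meant.

How it is judged (in metres and radians):
On the way, in this order (a step that is already met when the one before it is completed fails the run):
1. The scoop lies in the tray (x of scoop_bowl in the frame of tray between -0.123 and 0.123 m and y of scoop_bowl in the frame of tray between -0.053 and 0.053 m and z of each of scoop_bowl, scoop_end in the frame of tray below 0.03 m and x of scoop_end in the frame of tray between -0.123 and 0.123 m and y of scoop_end in the frame of tray between -0.053 and 0.053 m and linear speed of scoop below 0.02 m/s and angular speed of scoop below 0.2 rad/s), for 0.2 s.
2. The lid sits seated and level on the crock's rim (horizontal distance between lid and crock_rim below 0.005 m and z of lid in the frame of crock between 0.147 and 0.1525 m and angle between the z axis of lid and the z axis of crock, either way round below 0.03 rad and angle between lid's own z axis and vertical below 0.04 rad), for 0.2 s.
At the end, for the whole second after the job is handed in: Scoop at rest in the tray, bowl centre and handle end inside its walls and under 30 mm high. Lid at rest on the upright crock: within 5 mm of the mouth's centre, board within 3 mm of rim height (2.5 mm above at most), level within 0.04 rad, square to the crock within 0.03 rad (all of step 1 and all of step 2 and angle between crock's own z axis and vertical below 0.04 rad and linear speed of each of lid, crock below 0.02 m/s and angular speed of each of lid, crock below 0.2 rad/s); the robot touches nothing.
It fails at once if The scoop is dropped (falls free by about 4 cm or more) (linear speed of scoop above 0.9 m/s and contact force between scoop and the fingers below 0.05 N).
It fails at once if The crock is shoved more than 30 mm from its place or tipped more than 0.15 rad (distance of crock from where it was at the start of the episode above 0.03 m or angle between crock's own z axis and vertical above 0.15 rad).
It fails at once if The lid falls off the crock (height (world z) of lid below 0.12 m).
It fails at once if A bystander is moved more than 25 mm (distance of any of espresso_cup, tamper, mug, milk_jug, closed_crock, tumbler from where it was at the start of the episode above 0.025 m).
It also fails if it takes over 54 s, if anything falls off the work surface, if the arm or the gripper's body presses on something with over 40 N, if the wrist force passes 120 N, or if a joint passes its speed limit or range.

## Working session

There is one attempt and no reset: what is moved stays moved. The work goes in short steps, Python scripts to look and compute and a shell command to move; the robot and the scene stay as the last step left them, time stands still between calls to the robot, and variables do not carry over. Pictures are saved under pics/ and viewed, at most 10 in all, crops included, and the job is handed in when it is done.

```bash
mkdir -p pics; ls; cat > h.py <<'E'
import numpy as np, cv2
from scipy.spatial.transform import Rotation as R
from cell import env
def save(img,name,box=None,scale=1):
    im=img if box is None else img[box[1]:box[3],box[0]:box[2]]
    im=cv2.resize(im,None,fx=scale,fy=scale,interpolation=cv2.INTER_CUBIC)
    cv2.imwrite('pics/'+name,im[:,:,::-1])
def rot(o):
    o=np.array(o,float)
    return o if o.shape==(3,3) else (R.from_euler('xyz',o).as_matrix() if o.size==3 else R.from_quat(o).as_matrix())
def w(p,c): return rot(p['orientation'])@np.array(c)+np.array(p['position'])
def cloud(p,mask=None):
    v,u=np.nonzero((p['depth']>0)&(mask if mask is not None else True))
    d=p['depth'][v,u]
    c=np.stack([(u-p['cx'])/p['fx']*d,(v-p['cy'])/p['fy']*d,d],1)
    return c@rot(p['orientation']).T+np.array(p['position']),u,v
def px(p,X):
    c=rot(p['orientation']).T@(np.array(X,float)-np.array(p['position']))
    return np.round([p['fx']*c[0]/c[2]+p['cx'],p['fy']*c[1]/c[2]+p['cy']],1)
E
python3 - <<'E'
from h import *
print(env.state())
np.set_printoptions(precision=1,suppress=True)
out=[]
for n in ['scene','top']:
    p=env.read_camera(n); out.append(p['img'])
    print(n,p['position'],p['orientation'],p['fx'])
    save(p['img'],n+'1.png')
    for t in ['crock','lid','scoop','scoop_bowl','scoop_grip','tray','espresso_cup','tamper','mug','milk_jug','closed_crock','tumbler']:
        for r in env.find_in(p,t): print(t,round(r['score'],2),w(p,r['centre']),px(p,w(p,r['centre'])))
E
```

```text
pics
{'t': 0.0, 'joints': array([ 1.03940793e+00,  4.91572070e-01,  1.55945468e+00,  4.19470604e-06,
        1.09167640e+00, -1.05600896e-01]), 'qvel': array([-0.00107756,  0.00080787,  0.00075141, -0.00023867, -0.00033539,
       -0.00073679]), 'tau': array([ 3.25942392e-05, -6.12653518e+01, -2.58174241e+01,  6.92112115e-02,
        4.82312625e-02, -1.60038308e-04]), 'eef_pos': array([258.00543142, 568.99765472, 214.05216975]), 'tcp_rot': array([-3.14048874e+00, -1.20750523e-04,  2.71580315e+00]), 'ft_force': array([-0.03712068,  0.03958747,  1.15644693]), 'moment': array([-0.02327826,  0.04998787,  0.01152976]), 'grip_force': 0.0, 'opening': 0.9994220658726747}
scene [1146.5 -154.1  948. ] [-2.5 -0.   1.3] 384.5051370669706
crock 0.59 [ 621.7 -197.1   70.4] [197.1 276.9]
crock 0.38 [764.8  55.8  52.1] [308.3 302.7]
lid 0.57 [ 600.9 -136.7  168. ] [214.2 243.4]
scoop 0.93 [ 576.1 -230.7  155.4] [175.  247.6]
scoop 0.69 [ 176.1 -322.    12.1] [139.1 181.6]
scoop 0.29 [ 620.5 -192.6   71.1] [198.8 275.9]
scoop_bowl 0.83 [ 178.5 -319.9   15.9] [139.6 181.2]
scoop_bowl 0.6 [ 570.7 -229.
[... 1067 characters left out ...]
4]
scoop_bowl 0.76 [ 343.4 -187.2   12.1] [356.4 287.4]
scoop_bowl 0.76 [ 162.6 -308.2   11.5] [404.  353.2]
scoop_bowl 0.63 [ 561.6 -223.5  157.8] [375.2 198. ]
scoop_grip 0.82 [ 558.2 -222.3  154.5] [374.6 199.6]
scoop_grip 0.8 [ 344.2 -187.8    6.5] [356.3 287.3]
scoop_grip 0.7 [ 161.9 -307.1   13.6] [403.8 353.5]
tray 0.61 [552.7 185.    4.5] [225.3 217.6]
tray 0.41 [ 527.1 -175.2   81.7] [352.9 218.1]
espresso_cup 0.73 [462.6  -6.7  26.4] [291.7 245.6]
tamper 0.53 [593.5   0.4  29.3] [288.4 201.2]
mug 0.82 [455.9 384.   42.6] [152.5 248.3]
milk_jug 0.75 [ 425.6 -397.3   52.6] [432.8 255.3]
closed_crock 0.85 [641.4 498.6 162.9] [101.7 171.4]
tumbler 0.85 [786.4  57.7  53.1] [268.  136.2]
```

View pics/scene1.png

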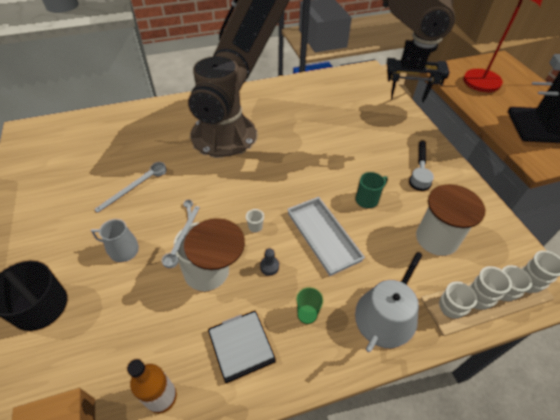

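View pics/top1.png

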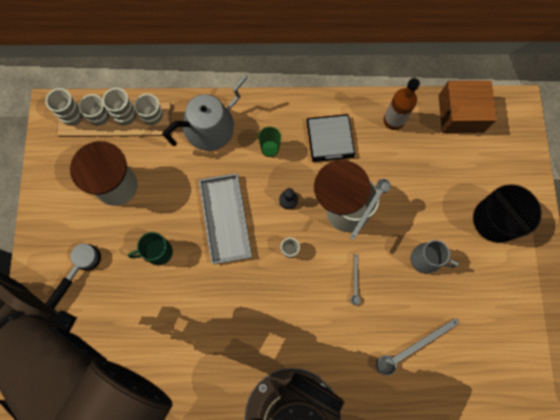

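Scene picture: the crock is at (205,265), its lid at (214,243) and a scoop across the rim from (170,260) to (190,205). The tray is at (325,236). Top picture: three things could be taken for the scoop:
- the one across the crock, (384,187) to (354,236)
- a small spoon on the counter, (357,280)
- a large ladle, (387,364) to (455,322)

The black-handled item at (85,257) is something else. The one on the crock is the middle-sized one, so I'll check it in a crop and measure it.

```bash
cat > meas.py <<'E'
from h import *
np.set_printoptions(precision=1,suppress=True)
def circ(P):
    A=np.c_[2*P[:,:2],np.ones(len(P))]; s=np.linalg.lstsq(A,(P[:,:2]**2).sum(1),rcond=None)[0]
    return s[:2],np.sqrt(s[2]+s[:2]@s[:2])
def mask_near(p,t,xy,tol=90):
    for r in env.trace(p,t):
        C,u,v=cloud(p,r['mask'])
        if len(C)>20 and np.linalg.norm(np.median(C,0)[:2]-xy)<tol: return r['mask'],C,r['score']
    return None
def scoop(p,xy,zmin=140,zmax=185):
    m=mask_near(p,'scoop',xy)
    if m is None: print('no scoop'); return
    C=m[1]; s=m[2]; C=C[(C[:,2]>zmin)&(C[:,2]<zmax)]
    c=C.mean(0); d=np.linalg.svd(C[:,:2]-c[:2],full_matrices=False)[2][0]
    if d[0]>0: d=-d
    t=(C[:,:2]-c[:2])@d; n=(C[:,:2]-c[:2])@[-d[1],d[0]]
    print('scoop score',s,'n',len(C),'ext',t.min(),t.max(),'ends',c[:2]+d*t.min(),c[:2]+d*t.max(),'yaw',np.arctan2(d[1],d[0]))
    for a in np.arange(t.min(),t.max(),15):
        k=(t>=a)&(t<a+15)
        if k.sum(): print('  t%.0f'%a,k.sum(),np.median(C[k],0),'width',np.ptp(n[k]))
def lid(p,xy):
    m=mask_near(p,'lid',xy)
    if m is None: print('no lid'); return
    C=m[1]; zt=np.median(C[:,2]); k=abs(C[:,2]-zt)<8
    h=cv2.convexHull(C[k][:,:2].astype(np.float32))[:,0]
    c,r=circ(h); pl=np.linalg.lstsq(np.c_[C[k][:,:2]-c,np.ones(k.sum())],C[k][:,2],rcond=None)[0]
    print('lid',m[2],'centre',c,'r',r,'topz',pl[2],'slope',pl[:2].round(4))
E
python3 - <<'E'
from meas import *
for n in ['scene','top']:
    p=env.read_camera(n); print(n)
    scoop(p,[556,-224]); lid(p,[590,-137])
    C,u,v=cloud(p)
    k=(abs(C[:,2]-150)<5)&(np.linalg.norm(C[:,:2]-[555,-180],axis=1)<100)
    print('rim-ish',k.sum())
    # tray rim
    m=mask_near(p,'tray',[553,188])
    if m: 
        T=m[1]; T=T[T[:,2]<45]; print('tray',cv2.minAreaRect(T[:,:2].astype(np.float32)),np.percentile(T[:,2],[5,50,95]))
save(p['img'],'crop1.png',(290,150,430,320),4) if False else save(p['img'],'crop1.png',(300,150,420,310),3.7)
E
```

```text
scene
scoop score 0.72 n 404 ext -81.06555929336919 110.026615431528 ends [ 618.4 -257.8] [ 457.8 -154.2] yaw 2.5689514915497758
  t-81 49 [ 618.1 -251.2  149.3] width 34.580866070541774
  t-66 40 [ 594.5 -255.6  147.5] width 36.85566102073906
  t-51 51 [ 586.3 -238.3  151.9] width 23.25634474697253
  t-36 31 [ 574.7 -228.8  153.2] width 15.068210919620412
  t-21 28 [ 560.9 -220.8  153. ] width 15.68576162814951
  t-6 33 [ 550.5 -212.5  153.1] width 30.599302465561962
  t9 33 [ 535.7 -205.6  152.6] width 29.226850938991745
  t24 27 [ 523.4 -197.7  152.7] width 18.53014132873392
  t39 27 [ 512.5 -188.5  152.7] width 12.016059400575832
  t54 23 [ 499.2 -180.2  152.8] width 12.55121514907395
  t69 25 [ 485.4 -171.7  153.2] width 11.999202605752167
  t84 23 [ 473.3 -163.8  153. ] width 11.91792094338655
  t99 14 [ 462.6 -156.6  153.4] width 10.021409382486603
lid 0.64 centre [ 595.5 -134.5] r 74.2414644997521 topz 168.16732322713565 slope [-0. -0.]
rim-ish 402
tray ((548.936279296875, 193.57110595703125), (262.33172607421875, 131.28318786621094), 9.495301246643066) [-1.7  2.1 23.1]
top
s
[... 384 characters left out ...]
 width 9.877834045228543
  t-6 18 [ 546.6 -214.5  155.4] width 9.261558886219012
  t9 17 [ 535.  -206.6  156.2] width 8.036039873316753
  t24 17 [ 521.4 -199.   156.7] width 7.156772950357429
  t39 20 [ 508.1 -191.   156.6] width 8.801345347375218
  t54 19 [ 495.2 -182.4  155.8] width 8.28618226020575
  t69 22 [ 484.1 -174.   156.2] width 9.642953278306837
  t84 23 [ 470.8 -165.8  156.8] width 11.002059395458136
  t99 18 [ 460.6 -160.   154.9] width 10.239068353737693
lid 0.97 centre [ 591.6 -136.4] r 73.64066317065033 topz 170.68416091895605 slope [ 0. -0.]
rim-ish 252
tray ((555.0996704101562, 186.72691345214844), (266.89276123046875, 121.7803726196289), 9.401507377624512) [-1.4  4.2 25.9]
```

View pics/crop1.png

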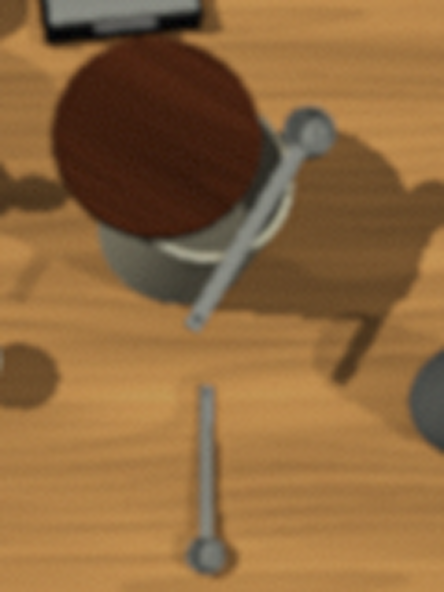

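The crop confirms the choice: the scoop on the crock is about 191 mm long, with its bowl at the upper right and its handle end at crop (195,320). The lower spoon is the smaller look-alike. Next I'll write a helper that works out tool-axis distances, then start moving.

```bash
cat > d.py <<'E'
# usage: d.py x y z [yaw] : tool-axis shift (cm) from the present pose, after turning to yaw about tool z
import sys; from h import *
s=env.state(); a=list(map(float,sys.argv[1:])); q=np.array(s['tcp_rot'])
yaw=a[3] if len(a)>3 else q[2]
M=R.from_euler('xyz',[np.pi,0,yaw]).as_matrix(); 
print('t %.2f'%s['t'],'pos',s['eef_pos'].round(1),'rot',q.round(3),'open %.3f grip %.1f'%(s['opening'],s['grip_force']),'turn z',round((q[2]-yaw+np.pi)%(2*np.pi)-np.pi,3),'shift cm',(M.T@(np.array(a[:3])-s['eef_pos'])/10).round(2))
E
python3 -m inch '[[0,0,0.147,0,0,0,-0.3],[0,0,0,-4,-2.4,-0.2,-0.3],[0,0,0,-4,-2.4,-0.2,-0.3],[0,0,0,-4,-2.4,-0.2,-0.3],[0,0,0,-4,-2.4,-0.2,-0.3],[0,0,0,-4,-2.4,-0.2,-0.3],[0,0,0,-4,-2.4,-0.2,-0.3],[0,0,0,-4,-2.4,-0.2,-0.3],[0,0,0,-4,-2.4,-0.2,-0.3],[0,0,0,-4,-2.4,-0.2,-0.3],[0,0,0,-4,-2.4,-0.2,-0.3]]'
python3 d.py 473 -166 225 2.569
```

```text
t: 3.08
eef_pos: [464.8, 149.3, 234.9]
tcp_rot: [3.141, 0.0, 2.569]
ft_force: [0.6, -0.1, 0.3]
opening: 0.65
grip_force: 0.0
t 3.08 pos [464.8 149.3 234.9] rot [3.141 0.    2.569] open 0.650 grip 0.0 turn z -0.0 shift cm [-17.77 -26.06   0.99]
```

```bash
python3 -m inch '[[0,0,0,-3,-4.4,0.1,-0.3],[0,0,0,-3,-4.4,0.1,-0.3],[0,0,0,-3,-4.4,0.1,-0.3],[0,0,0,-3,-4.4,0.1,-0.3],[0,0,0,-3,-4.4,0.1,-0.3],[0,0,0,-2.8,-4.1,0.3,-0.3],[0,0,0,0,0,0,-0.3]]'
python3 d.py 473 -166 138.5 2.569
python3 - <<'E'
from meas import *
p=env.read_camera('wrist'); save(p['img'],'w1.png'); print(p['position'])
scoop(p,[540,-215]); lid(p,[590,-137])
for r in env.find_in(p,'scoop_grip'): print(r['score'],w(p,r['centre']))
print(px(p,[473,-166,155]))
E
```

```text
t: 3.95
eef_pos: [472.2, -167.8, 226.3]
tcp_rot: [-3.141, -0.0, 2.565]
ft_force: [-0.4, 0.5, -0.1]
opening: 0.654
grip_force: 0.0
t 3.95 pos [ 472.2 -167.8  226.3] rot [-3.141 -0.     2.565] open 0.654 grip 0.0 turn z -0.004 shift cm [0.03 0.19 8.78]
[ 415.8 -130.   396.7]
scoop score 0.59 n 1905 ext -73.51253462342969 52.79191881297807 ends [ 563.2 -222.8] [ 456.8 -154.7] yaw 2.5725703276375937
  t-74 242 [ 556.9 -218.6  155.4] width 11.27623094672532
  t-59 229 [ 544.8 -211.   155.6] width 11.13032152537626
  t-29 57 [ 513.8 -191.6  155.4] width 11.46548839392955
  t-14 288 [ 506.2 -186.5  155.5] width 11.462480296312961
  t1 304 [ 493.6 -178.3  155.5] width 11.282400088785145
  t16 308 [ 481.1 -170.2  155.4] width 11.128407880619351
  t31 334 [ 468.3 -162.1  155.5] width 11.610685796391596
  t46 143 [ 459.2 -156.5  155.3] width 11.529223166945453
lid 0.95 centre [ 576.7 -133.4] r 62.076606374326964 topz 170.89437607786263 slope [0. 0.]
0.64 [ 344.2 -185.     7.8]
0.56 [ 493.7 -181.2  161.4]
[281.2 216.6]
```

View pics/w1.png

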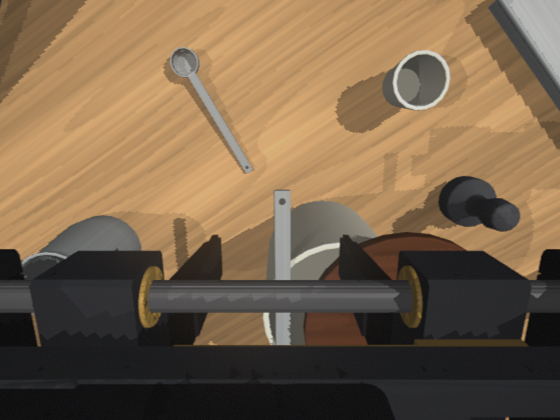

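The wrist picture shows the handle end at (283,192) between the open fingers, and the crock and lid at lower right. The handle line is confirmed with its top at z≈155.5. I'll descend, grip, and lift a little.

```bash
python3 -m inch '[[0,0,0,0,0.26,2,-0.3],[0,0,0,0,0,2.5,-0.3],[0,0,0,0,0,2.5,-0.3],[0,0,0,0,0,1.8,-0.3],[0,0,0,0,0,0,-0.3],[0,0,0,0,0,0,1],[0,0,0,0,0,0,1],[0,0,0,0,0,0,1],[0,0,0,0,0,0,1],[0,0,0,0,0,0,1]]'
python3 -m inch '[[0,0,0,0,0,-0.5,1],[0,0,0,0,0,-1,1],[0,0,0,0,0,-1.5,1],[0,0,0,0,0,-1.5,1],[0,0,0,0,0,0,1]]'
```

```text
t: 5.4
eef_pos: [473.8, -162.9, 138.7]
tcp_rot: [3.141, 0.0, 2.569]
ft_force: [-1.3, -0.1, -0.9]
opening: 0.182
grip_force: 0.1
t: 6.02
eef_pos: [474.3, -163.1, 185.1]
tcp_rot: [3.141, 0.003, 2.569]
ft_force: [-0.1, 0.3, -1.5]
opening: 0.119
grip_force: 29.9
```

```bash
python3 - <<'E'
from meas import *
for n in ['scene','top']:
    p=env.read_camera(n); print(n); scoop(p,[556,-224],100,230); lid(p,[590,-137])
p2=env.read_camera('wrist'); C,u,v=cloud(p2)
save(p['img'],'t2.png',(290,150,430,300),4)
E
```

```text
scene
scoop score 0.89 n 470 ext -64.64787914562585 109.7285115833905 ends [ 619.6 -257.9] [ 474.7 -160.9] yaw 2.55119278093038
  t-65 66 [ 619.4 -251.7  191.3] width 35.816334909445345
  t-50 91 [ 598.5 -250.3  182.9] width 38.64541537755494
  t-35 74 [ 588.9 -238.4  190.3] width 28.92286874015094
  t-20 30 [ 577.4 -227.5  197. ] width 14.797782145820447
  t-5 29 [ 565.  -219.5  197.4] width 12.872638712803244
  t10 33 [ 551.2 -211.3  197.2] width 21.469245963863035
  t25 31 [ 537.3 -203.2  197.3] width 23.05322053371181
  t40 27 [ 526.2 -194.8  197.4] width 22.03205447447515
  t55 27 [ 514.9 -186.   197.2] width 11.369090007217231
  t70 24 [ 502.3 -177.9  197.8] width 12.333066253326374
  t85 28 [ 489.7 -169.5  197.7] width 17.57932861054614
  t100 10 [ 478.6 -167.1  198.6] width 9.242943419470276
lid 0.82 centre [ 595.3 -134.8] r 74.72826487450241 topz 168.27509471872932 slope [-0.  0.]
top
scoop score 0.54 n 35 ext -11.665575299409582 11.144168224983217 ends [ 620.1 -246.1] [ 608.4 -265.7] yaw -2.1126195321596835
  t-12 23 [ 616.8 -252.9  186.9] width 6.287691911035093
  t3 12 [ 610.1 -262.4  187.4] width 3.5247465469852983
lid 0.95 centre [ 595.8 -129.8] r 68.16461812659082 topz 170.89784878879186 slope [-0. -0.]
```

View pics/t2.png

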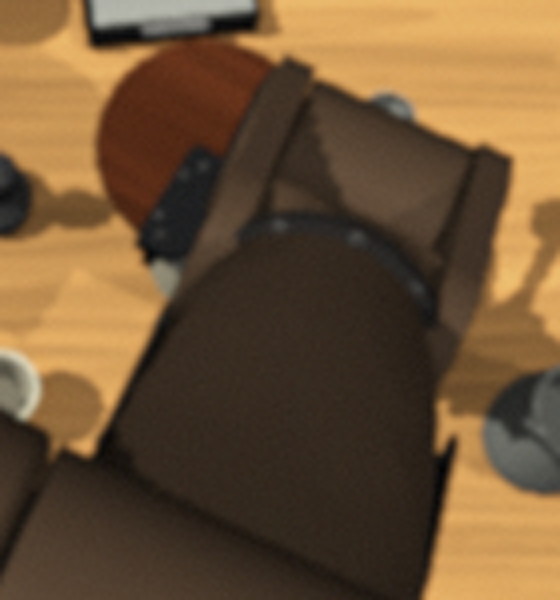

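The scoop is held level. The picture is mostly the arm, with the bowl just showing at crop (390,105). I'll lift higher and swing over to the tray.

```bash
python3 -m inch '[[0,0,0,0,0,-2,1],[0,0,0,0,0,-2,1],[0,0,-0.061,0.3,1.4,-1,1],[0,0,-0.061,0.62,2.83,0,1],[0,0,-0.061,0.62,2.83,0,1],[0,0,-0.061,0.62,2.83,0,1],[0,0,-0.061,0.62,2.83,0,1],[0,0,-0.061,0.62,2.83,0,1],[0,0,-0.061,0.62,2.83,0,1],[0,0,-0.061,0.62,2.83,0,1],[0,0,-0.061,0.62,2.83,0,1],[0,0,-0.061,0.62,2.83,0,1],[0,0,-0.061,0.62,2.83,0,1],[0,0,-0.061,0.62,2.83,0,1],[0,0,0,0.3,1.4,0,1],[0,0,0,0,0,0,1]]'
python3 d.py 477.6 177.6 100 3.306
python3 - <<'E'
from meas import *
for n in ['scene','top','wrist']:
    p=env.read_camera(n); print(n); scoop(p,[556,188],150,270)
    C,u,v=cloud(p)
    L=R.from_euler('z',-0.165).as_matrix()
    T=(C-[552,190,0])@L.T; k=(abs(T[:,0])<150)&(abs(T[:,1])<80)
    for nm,ks in [('rim',k&(C[:,2]>16)&(C[:,2]<32))]:
        P=T[ks]; print(nm,ks.sum(),'x',np.percentile(P[:,0],[1,99]),'y',np.percentile(P[:,1],[1,99]),'ang of P',cv2.minAreaRect(P[:,:2].astype(np.float32)) if ks.sum()>5 else '')
        for sgn in (1,-1):
            q=P[(P[:,1]*sgn>40)&(abs(P[:,0])<110)]
            if len(q)>10:
                # robust line y = a x + b
                l=cv2.fitLine(q[:,:2].astype(np.float32),cv2.DIST_HUBER,0,.01,.01).ravel(); print('  side',sgn,len(q),'slope',round(float(l[1]/l[0]),3),'y0',l[3]-l[2]*l[1]/l[0])
E
```

```text
t: 8.38
eef_pos: [470.5, 177.3, 233.4]
tcp_rot: [-3.142, -0.0, -2.981]
ft_force: [0.9, -0.4, -0.5]
opening: 0.12
grip_force: 29.9
t 8.38 pos [470.5 177.3 233.4] rot [-3.142 -0.    -2.981] open 0.120 grip 29.9 turn z -0.004 shift cm [-0.71 -0.09 13.34]
scene
scoop score 0.77 n 376 ext -62.04581437239982 103.67373110469423 ends [641.8 204.3] [478.2 177.4] yaw -2.9789709102091697
  t-62 52 [637.4 195.9 239.9] width 36.08905351362321
  t-47 76 [617.9 208.4 231.5] width 36.92507246910977
  t-32 63 [607.5 199.8 239.3] width 29.074021981209643
  t-17 28 [590.  194.2 245.3] width 12.043426103869173
  t-2 23 [575.  191.7 245.5] width 11.190028064497799
  t13 24 [560.7 190.2 244.9] width 13.235021606917233
  t28 23 [545.7 186.8 245.5] width 11.526734813318967
  t43 21 [531.6 184.1 244.9] width 11.48520579859768
  t58 21 [515.9 181.8 245.6] width 10.60721550552543
  t73 22 [501.3 180.2 245.6] width 12.44725216698519
  t88 21 [488.  179.7 245.7] width 14.512026724279373
  t103 2 [478.3 178.  246.1] width 3.0241488295360344
rim 502 x [-127.6  127.5] y [-61.4  55.2] ang of P ((-1.2698516845703125,
[... 434 characters left out ...]
09360351
rim 4 x [-100.6  115.4] y [-62.6 -60.6] ang of P 
wrist
scoop score 0.91 n 2016 ext -36.211718654779276 27.57667787447451 ends [516.  183.1] [453.  173.6] yaw -2.9918889954354975
  t-36 570 [508.1 182.  248.2] width 11.491833227868469
  t-21 164 [499.1 180.3 248.4] width 11.219663260219548
  t-6 345 [475.3 176.9 248.5] width 11.321434367434911
  t9 708 [463.9 175.3 248.6] width 11.599145741547167
  t24 229 [454.4 173.8 248.3] width 11.550137187213334
rim 1946 x [-129.1  122.1] y [-60.1  55. ] ang of P ((-2.9475173950195312, -2.3339614868164062), (252.62681579589844, 115.97677612304688), 0.2031990885734558)
  side 1 556 slope 0.002 y0 51.820816
  side -1 558 slope 0.002 y0 -56.588863
```

```bash
python3 d.py 474 174 7 -2.976
```

```text
t 8.68 pos [471.1 176.  233.6] rot [ 3.142  0.    -2.984] open 0.119 grip 29.9 turn z -0.008 shift cm [-0.25 -0.24 22.66]
```

```bash
python3 -m inch '[[0,0,-0.008,-0.25,-0.24,2,1],[0,0,0,0,0,3.5,1],[0,0,0,0,0,3.5,1],[0,0,0,0,0,3.5,1],[0,0,0,0,0,3.5,1],[0,0,0,0,0,2.5,1],[0,0,0,0,0,1.5,1],[0,0,0,0,0,1,1],[0,0,0,0,0,0.6,1],[0,0,0,0,0,0.4,1],[0,0,0,0,0,0,1],[0,0,0,0,0,0,1]]'
```

```text
t: 10.18
eef_pos: [473.9, 174.7, 14.0]
tcp_rot: [3.141, 0.001, -2.974]
ft_force: [0.1, 0.9, -1.1]
opening: 0.118
grip_force: 29.9
```

```bash
python3 -m inch '[[0,0,0,0,0,0.3,1],[0,0,0,0,0,0.3,1],[0,0,0,0,0,0.1,1],[0,0,0,0,0,0,1],[0,0,0,0,0,0,1]]'
```

```text
t: 10.8
eef_pos: [473.7, 174.7, 6.7]
tcp_rot: [3.142, 0.0, -2.974]
ft_force: [0.7, -0.4, -0.0]
opening: 0.117
grip_force: 29.9
```

```bash
python3 -m inch '[[0,0,0,0,0,0,0.6],[0,0,0,0,0,0,0.3],[0,0,0,0,0,0,0.3],[0,0,0,0,0,0,0.3],[0,0,0,0,0,-1,0.3],[0,0,0,0,0,-3,0.3],[0,0,0,0,0,-4,0.3],[0,0,0,0,0,-5,0.3],[0,0,0,0,0,-5,0.3],[0,0,0,0,0,-5,0.3],[0,0,0,0,0,0,0.3]]'
python3 - <<'E'
from meas import *
p=env.read_camera('wrist'); save(p['img'],'w2.png')
for n in ['scene','wrist']:
    p=env.read_camera(n); print(n); scoop(p,[545,188],0,100); lid(p,[590,-137])
    # mouth rim arc
    C,u,v=cloud(p); D=np.linalg.norm(C[:,:2]-[568,-173],axis=1)
    k=(C[:,2]>143)&(C[:,2]<155)&(D<80)
    print('rim n',k.sum())
    if n=='scene': np.save('rim.npy',C[k]); save(p['img'],'s3.png',(140,190,300,310),5)
E
```

```text
t: 12.18
eef_pos: [474.7, 174.9, 240.6]
tcp_rot: [3.141, 0.007, -2.974]
ft_force: [0.3, -0.5, -0.3]
opening: 0.348
grip_force: 0.0
scene
scoop score 0.75 n 252 ext -73.21698378513732 116.93726382935634 ends [644.1 203.6] [456.8 170.8] yaw -2.968297412143599
  t-73 33 [639.8 200.1  14.4] width 34.64936605871149
  t-58 52 [620.9 205.4   5.7] width 36.54141682324765
  t-43 42 [610.2 197.7  14.6] width 24.74974107060777
  t-28 12 [590.5 193.3  16.1] width 8.97533269361059
  t-13 13 [575.4 189.6  16.6] width 8.166057838138691
  t2 9 [562.9 187.1  14.9] width 7.668764205374872
  t17 11 [547.4 185.5  13.7] width 7.598097596146503
  t32 11 [533.7 184.7  12.7] width 10.408169513294329
  t47 12 [519.6 181.5  11.8] width 7.668298059730484
  t62 12 [504.1 178.9  10.7] width 7.719576863317853
  t77 15 [488.1 176.3   8.8] width 11.398660862144379
  t92 18 [474.4 173.2   8. ] width 11.50006571653514
  t107 12 [460.8 172.3   5.9] width 14.79204087790665
lid 0.81 centre [ 595.5 -134.9] r 74.18641290224846 topz 168.2632247372916 slope [-0. -0.]
rim n 149
wrist
scoop score 0.86 n 1284 ext -125.22068690139511 78.55689660229626 ends [656.5 204.8] [455.3 172.3] yaw -2.9814801300832356
  t-125 22 [642.5 204.2  15. ] width 12.999528564734366
  t-110 107 [640.4 201.6  20.7] width 27.33170233699971
  t-65 70 [586.8 193.   19.3] width 11.036355399844126
  t-50 120 [575.1 191.2  18.3] width 11.174305771383878
  t-35 114 [560.  189.3  17.2] width 12.226396761521126
  t-20 121 [545.3 187.3  15.8] width 10.886308076159054
  t-5 126 [530.7 184.6  14.5] width 10.825663934297175
  t10 123 [515.6 182.4  13.5] width 10.769737106710387
  t25 129 [500.7 179.8  12.2] width 10.677616652190768
  t40 127 [485.9 177.   10.8] width 11.91127357533928
  t55 135 [471.7 174.7   9.8] width 12.928540792976953
  t70 90 [459.6 173.1   8.7] width 11.716660633959412
no lid
rim n 0
```

View pics/w2.png

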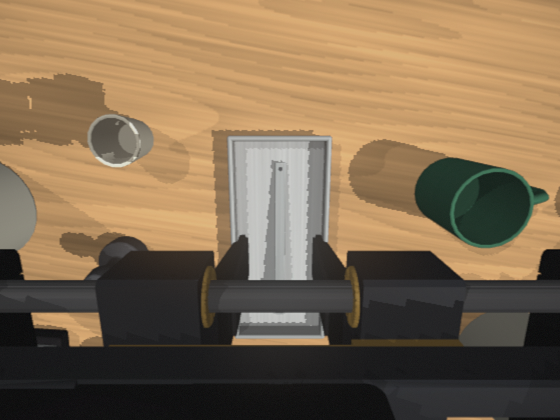

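The wrist picture shows the scoop lying inside the tray, with its handle end at (280,168); it measures well within the walls. Next I'll measure the crock's axis from its side wall and rim, and the lid with it.

```bash
cat > crock.py <<'E'
from meas import *
from scipy.optimize import least_squares
def crock(p,g=(568,-173)):
    C,u,v=cloud(p); g=np.array(g,float)
    for it in range(3):
        d=np.linalg.norm(C[:,:2]-g,axis=1)
        S=C[(C[:,2]>25)&(C[:,2]<138)&(abs(d-63)<(25,12,8)[it])]
        if len(S)<30: print('few',len(S)); return
        f=least_squares(lambda c:np.linalg.norm(S[:,:2]-c,axis=1)-63,g,loss='soft_l1',f_scale=2); g=f.x
    a=np.arctan2(*(S[:,:2]-g).T[::-1]); print('crock side',g,'n',len(S),'rms',np.sqrt((f.fun**2).mean()),'arc',np.percentile(a,[2,98]))
    d=np.linalg.norm(C[:,:2]-g,axis=1); k=(C[:,2]>144)&(C[:,2]<156)&(d>50)&(d<72)
    if k.sum()>20:
        Q=C[k]; r=least_squares(lambda c:np.linalg.norm(Q[:,:2]-c,axis=1)-60.5,g,loss='soft_l1',f_scale=2); print('rim fit',r.x,'n',k.sum(),'z',np.median(Q[:,2]))
    return g
if __name__=='__main__':
    for n in ['scene','top']:
        p=env.read_camera(n); print(n); crock(p); lid(p,[590,-137])
E
python3 crock.py
```

```text
scene
crock side [ 570.2 -169.4] n 931 rms 1.8742347386844818 arc [-2.5  0.8]
rim fit [ 571.1 -170.9] n 137 z 147.90736312602928
lid 0.91 centre [ 595.1 -134.8] r 74.76606856536235 topz 168.2552970889538 slope [-0. -0.]
top
crock side [ 569.3 -170.2] n 551 rms 1.912047830337819 arc [-3.1  3.1]
rim fit [ 567.4 -172.7] n 155 z 149.57081682824787
lid 0.79 centre [ 591.8 -136.6] r 74.008700115469 topz 170.66143996799536 slope [0. 0.]
```

```bash
python3 -m inch '[[0,0,0.179,0,0,0,-0.6],[0,0,0.179,0,0,0,-0.6],[0,0,0.179,0,0,0,-0.6],[0,0,0.179,0,0,0,-0.6],[0,0,0.179,0,0,0,-0.6],[0,0,0.179,0,0,0,-0.6],[0,0,0.179,0,0,0,-0.6],[0,0,0.179,0,0,0,-0.6],[0,0,0.179,0,0,0,-0.6],[0,0,0.179,0,0,0,-0.6],[0,0,0.179,0,0,0,-0.6],[0,0,0.179,0,0,0,-0.6],[0,0,0.179,0,0,0,-0.6],[0,0,0,0,0,0,-0.6]]'
python3 d.py 649 -52 240 0.985
```

```text
t: 14.48
eef_pos: [473.7, 174.6, 236.5]
tcp_rot: [-3.141, 0.0, 0.983]
ft_force: [-0.8, -0.3, 0.5]
opening: 0.801
grip_force: 0.0
t 14.47 pos [473.7 174.6 236.5] rot [-3.141  0.     0.983] open 0.801 grip 0.0 turn z -0.002 shift cm [-9.19 27.14 -0.35]
```

```bash
python3 -m inch '[[0,0,0,-1.15,3.4,0,-0.6],[0,0,0,-1.15,3.4,0,-0.6],[0,0,0,-1.15,3.4,0,-0.6],[0,0,0,-1.15,3.4,0,-0.6],[0,0,0,-1.15,3.4,0,-0.6],[0,0,0,-1.15,3.4,0,-0.6],[0,0,0,-1.15,3.4,0,-0.6],[0,0,0,-1.15,3.34,0,-0.6],[0,0,0,0,0,0,-0.6]]'
python3 d.py 649 -52 148 0.985
python3 - <<'E'
from crock import *
for n in ['wrist','scene']:
    p=env.read_camera(n); print(n); crock(p,(569.6,-171)); lid(p,[590,-137])
E
```

```text
t: 15.6
eef_pos: [649.0, -54.4, 235.8]
tcp_rot: [-3.141, 0.0, 0.984]
ft_force: [0.8, 0.2, 0.4]
opening: 0.799
grip_force: 0.0
t 15.60 pos [649.  -54.4 235.8] rot [-3.141  0.     0.984] open 0.799 grip 0.0 turn z -0.001 shift cm [ 0.2  -0.13  8.78]
wrist
few 0
lid 0.75 centre [ 597.5 -131.8] r 71.04533231907276 topz 170.40018293795174 slope [-0. -0.]
scene
crock side [ 570.3 -169.3] n 935 rms 1.8693924054041178 arc [-2.5  0.9]
rim fit [ 570.9 -171. ] n 138 z 147.73990011586727
lid 0.76 centre [ 596.6 -136.1] r 73.12669557044784 topz 168.29072710306684 slope [-0.  0.]
```

```bash
python3 -m inch '[[0,0,0,0,-0.13,3,-0.6],[0,0,0,0,0,3,-0.6],[0,0,0,0,0,2.6,-0.6],[0,0,0,0,0,0,-0.6],[0,0,0,-1,0,0,-0.6],[0,0,0,-0.6,0,0,-0.6],[0,0,0,-0.5,0,0,-0.6],[0,0,0,-0.4,0,0,-0.6],[0,0,0,-0.4,0,0,-0.6],[0,0,0,-0.4,0,0,-0.6],[0,0,0,-0.4,0,0,-0.6],[0,0,0,-0.4,0,0,-0.6],[0,0,0,-0.4,0,0,-0.6],[0,0,0,-0.4,0,0,-0.6],[0,0,0,0,0,0,-0.6]]'
python3 - <<'E'
from crock import *
for n in ['scene']:
    p=env.read_camera(n); print(n); crock(p,(569.6,-171)); lid(p,[585,-150])
E
```

```text
t: 17.68
eef_pos: [619.7, -93.0, 150.6]
tcp_rot: [-3.141, 0.0, 0.982]
ft_force: [0.5, -0.0, 1.2]
opening: 0.802
grip_force: 0.4
scene
crock side [ 569.4 -171.3] n 860 rms 0.7945582670209381 arc [-1.2  0.9]
rim fit [ 571.  -172.5] n 22 z 147.4883420034978
lid 0.88 centre [ 580.5 -158.8] r 71.64939430221058 topz 168.1843295550901 slope [-0. -0.]
```

```bash
python3 -m inch '[[0,0,0,-0.3,0,0,-0.6],[0,0,0,-0.3,0,0,-0.6],[0,0,0,-0.3,0,0,-0.6],[0,0,0,-0.2,0,0,-0.6],[0,0,0,-0.2,0,0,-0.6],[0,0,0,0,0,0,-0.6]]'
python3 - <<'E'
from crock import *
for n in ['scene']:
    p=env.read_camera(n); print(n); crock(p,(569.6,-171)); lid(p,[575,-160])
E
```

```text
t: 18.52
eef_pos: [612.6, -103.6, 150.6]
tcp_rot: [-3.141, 0.0, 0.982]
ft_force: [0.3, 0.2, 0.3]
opening: 0.798
grip_force: 0.0
scene
crock side [ 569.4 -171.3] n 902 rms 0.8026905414829512 arc [-1.2  1. ]
lid 0.68 centre [ 573.4 -168.9] r 72.90651983912818 topz 166.13314707424968 slope [0.  0.1]
```

```bash
sed -i "s/pl\[:2\].round(4))/[round(float(x),3) for x in pl[:2]])/" meas.py; python3 -m inch '[[0,0,0,-0.15,0,0,-0.6],[0,0,0,-0.15,0,0,-0.6],[0,0,0,-0.1,0,0,-0.6],[0,0,0,-0.1,0,0,-0.6],[0,0,0,0,0,0,-0.6]]'
python3 - <<'E'
from crock import *
for n in ['scene']:
    p=env.read_camera(n); print(n); crock(p,(569.6,-171)); lid(p,[575,-160])
    save(p['img'],'s4.png',(140,190,300,310),4.5)
E
```

```text
t: 19.25
eef_pos: [610.0, -107.7, 150.6]
tcp_rot: [3.142, -0.0, 0.982]
ft_force: [0.2, 1.3, 0.1]
opening: 0.804
grip_force: 0.3
scene
crock side [ 569.4 -171.4] n 911 rms 0.8263719861313017 arc [-1.2  1.1]
lid 0.74 centre [ 570.6 -173.4] r 72.50830821137558 topz 164.8709376650451 slope [0.015, 0.07]
```

View pics/s4.png

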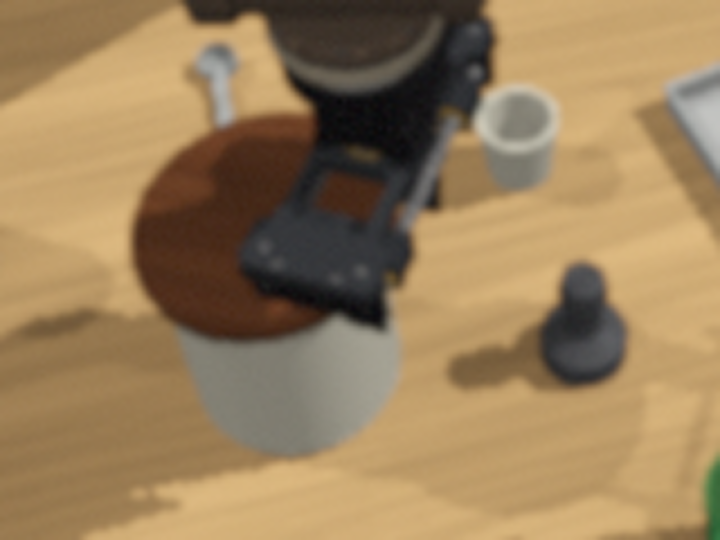

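The scene picture shows the lid still tipped up on the pushed side, with the crock upright and unmoved. I'll keep nudging.

```bash
cat > look.py <<'E'
from crock import *
p=env.read_camera('scene'); crock(p,(569.6,-171)); lid(p,[570,-168])
E
python3 -m inch '[[0,0,0,-0.1,0,0,-0.6],[0,0,0,-0.1,0,0,-0.6],[0,0,0,0,0,0,-0.6]]'; python3 look.py; python3 -m inch '[[0,0,0,-0.1,0,0,-0.6],[0,0,0,-0.1,0,0,-0.6],[0,0,0,0,0,0,-0.6]]'; python3 look.py
```

```text
t: 19.73
eef_pos: [608.9, -109.3, 150.7]
tcp_rot: [3.141, -0.0, 0.982]
ft_force: [0.9, 0.1, -0.1]
opening: 0.8
grip_force: 0.4
crock side [ 569.5 -171.3] n 884 rms 0.7560004572734541 arc [-1.2  1.2]
lid 0.63 centre [ 570.3 -173. ] r 73.16880145889203 topz 160.11834524702252 slope [-0.007, -0.003]
t: 20.2
eef_pos: [608.2, -110.6, 150.8]
tcp_rot: [3.141, -0.001, 0.982]
ft_force: [3.2, 4.1, 0.1]
opening: 0.799
grip_force: 2.2
crock side [ 569.3 -171.4] n 897 rms 0.8131356155317991 arc [-1.1  1.2]
lid 0.73 centre [ 568.9 -174.9] r 73.11513911686575 topz 160.23065621141137 slope [-0.004, -0.002]
```

It dropped in and reads level. I'll back off, rise, and verify.

```bash
python3 -m inch '[[0,0,0,0.3,0,0,-0.6],[0,0,0,1,0,0,-0.6],[0,0,0,2,0,0,-0.6],[0,0,0,1.5,0,-1,-0.6],[0,0,0,0,0,-4,-0.6],[0,0,0,0,0,-5,-0.6],[0,0,0,3,0,-3,-0.6],[0,0,0,5,-2,0,-0.6],[0,0,0,5,-2,0,-0.6],[0,0,0,0,0,0,-0.6]]'
python3 - <<'E'
from crock import *
for n in ['scene','top']:
    p=env.read_camera(n); print(n); crock(p,(569.6,-171)); lid(p,[570,-168]); 
    if n=='scene': save(p['img'],'s5.png')
    m=mask_near(p,'scoop',[550,188]); print('scoop', m and (np.percentile(m[1],[1,99],axis=0)))
    for t,x in [('espresso_cup',[460,-3]),('tamper',[605,-2])]:
        print(t,[w(p,r['centre']) for r in env.find_in(p,t)][:1])
print(env.state()['ft_force'])
E
```

```text
t: 21.55
eef_pos: [673.7, 63.7, 281.1]
tcp_rot: [3.141, -0.001, 0.986]
ft_force: [0.3, -0.2, 0.0]
opening: 0.802
grip_force: 0.0
scene
crock side [ 569.3 -171.4] n 956 rms 0.7552699499772524 arc [-1.1  1.2]
lid 0.75 centre [ 569.5 -172.1] r 74.51365679916042 topz 160.21835389218091 slope [-0.005, -0.001]
scoop [[522.2 179.3   0.4]
 [644.5 216.9  22.3]]
espresso_cup [array([453.6,   3.8,  31.2])]
tamper [array([620.7,  -2.8,  24.7])]
top
crock side [ 568.5 -174. ] n 290 rms 0.6685468075839149 arc [-3.1  3.1]
lid 0.96 centre [ 566.2 -173.6] r 74.05548205834046 topz 162.7287375930462 slope [0.001, 0.001]
scoop [[603.6 192.2   2. ]
 [642.1 214.2  26.6]]
espresso_cup [array([623.3, 203. ,  10.2])]
tamper []
[ 0.5 -0.7 -0.3]
```

View pics/s5.png

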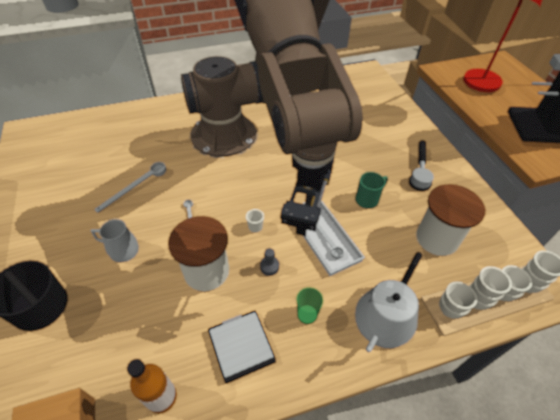

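The picture shows the crock closed and level at (200,255), the scoop in the tray with its bowl at (337,253), all bystanders in place and the arm clear of everything. I'll hand the job in.

```bash
python3 -c "
from cell import env
print(env.job_done())"
```

```text
the job is handed in; nothing more can be done
None
```

The job is handed in: the scoop lies in the tray, the lid is seated level on the crock, and nothing else was moved; these come from my final camera checks, as the hand-in gave no verdict.

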